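Raise the phone stand to its second stop and hold it up

ROBOT

A 6-joint arm with a two-finger parallel gripper is mounted at the origin on a cart in front of the work surface, level with it; the furniture and walls round the work are solid. World frame = base frame: x ahead of the robot, y to its left, z up, the work surface at z = 0. Lengths are in m, angles in degrees, forces in N, time in s.
With the tool pointing down it reaches from about 0.325 to 0.85 m from the base axis. Payload 15.5 kg.
Tool frame: the origin (TCP) lies at the very end of the fingers, on their centre line; the grasp point (between the pads) lies arm.grip_depth behind it (arm.grip_depth is the distance from the TCP to the grasp point, in m); z points along the fingers, y is the line along which they close (so a half turn about z gives the same grasp; the last joint's range is limited). The gripper opens to 91 mm and grips with 3 to 60 N. Pads are 32 mm wide; open, the fingers measure 118 mm over their backs; the gripper's body (76 mm by 178 mm) begins 60 mm behind the grasp point.
Start: joints at [62.424, 28.281, 77.091, -0, 74.628, -5.472], TCP at [0.235, 0.579, 0.189] pointing down, gripper open.
Joint ranges: [-166.48, 166.48], [-47.26, 123.95], [12.59, 153.08], [-70.14, 250.14], [6.76, 159.57], [-176.63, 176.63]. Speed limits (degrees/s): [108.29, 108.29, 147.25, 172.46, 172.46, 172.46].

INTERFACE

Orientations are given as a 3x3 rotation matrix whose columns are the frame's x, y, z axes.
In Python, from rig import arm gives the robot as it stands. Calls block until the motion is done:
- arm.move_to(position, orientation): joint-space move of the TCP to a pose.
- arm.move_l(position, orientation=None, feed=0.15): straight line of the TCP; orientation=None keeps the orientation; feed is the mean speed in m/s.
- arm.move_joints(angles): joint-space move.
- arm.grip(opening): finger opening in m; the grip force is fixed at half the most; returns when the fingers have stopped.
- arm.sleep(seconds).
- arm.solve_ik(position, orientation): joint angles nearest the present ones, or None.
- arm.snapshot(name): name is "side" or "top"; returns the picture (400x640x3 uint8, red, green, blue); there is no depth.
- arm.get_calibration(name): a dict with "intrinsics" (3x3 intrinsics, pixels), "cam_to_world" (4x4, takes a point from camera to world coordinates). Camera axes: x right, y down, z forward; pixel columns grow to the right and rows downward; lengths in m; the calibration is good to about 2 mm. A picture is of the moment at which its call begins. get_calibration takes no time and is no camera call.
A pose or a line that the arm cannot do raises arm.Unreachable and nothing moves.
- arm.sign_off(): hands the job in; it is judged then, once.
Readings, each from a call of its own:
- arm.current_t(): time.
- arm.current_joint_positions(): joint angles.
- arm.current_dq(): joint speeds.
- arm.current_tau(): joint torques, N m.
- arm.current_ee_pos(): TCP position.
- arm.current_tool_rot(): TCP orientation.
- arm.current_force(): force on the tool from outside, world axes, zero at the start.
- arm.current_torque(): the same for the moment, N m.
- arm.current_width(): finger opening in m.
- arm.current_grasp_force(): force on a finger pad.
Only numpy, scipy, OpenCV 4.12 (cv2) and the standard library are available. Lean on these libraries where they do the work, as an engineer would, in place of code of your own. Each camera call takes 0.05 s, during which the arm holds its last target. There are 200 camera calls.

TASK

Raise the phone stand on the range top to full height for filming the pan: squeeze the release button in the side of its head, and with the button held in pull the head straight up, past the first stop, to the second stop at the end of its travel. The catch up there is gone, so finish while still gripping the head and holding it fully up. Grip the plastic head gently, no harder than it takes, keep the heavy foot standing on the range where it is, and leave the other things alone.

Things in the scene. Friction and masses are not known exactly. Their poses are not given: they have to be found in the camera images.
- stand: Phone stand: heavy (2.2 to 2.9 kg) loose dark steel foot disc, 140 mm across, 20 mm high, with an upright tube 28 mm thick whose black collar ends 150 mm above the range top. Origin: centre of the foot's underside. z: up along the tube; x: from the tube to the small round phone disc; y: to the side of the head that has the button.
- head (a point): Centre of the grip head, a black block on the inner tube: 34 mm along x, 36 along y, 44 high (half-way up, 22 mm below its flat top). Starts 176 mm above the range top, moves straight up with the tube. Axes as stand. At +x a thin rod carries an upright phone disc, 44 mm across, 60 mm from this point, level with the head. The head bears about 70 N from each finger.
- button_face (a point): Middle of the outer face of the release button: a grey block 20 mm wide, 26 mm high in the middle of the head's +y face, standing 7 mm proud (1.5 mm when in), so head and button measure 43 mm along y, 37.5 mm with the button in. Point is 25 mm from the head's centre when out. Squeezing the head along y, button against opposite face, pushes it in.
- button (a joint): How far the button is pushed in (towards -y), m: 0 = out, 0.0055 = fully in; the lock is free from about 0.0035. Its spring takes 1.6 N at first, about 4 N fully in; it springs out when let go.
- column (a joint): How far the inner tube with the head is pulled up, m: 0 = down (start), locked there by a pin until the button is in. First stop (pin hole) at 0.050, passed freely with the button in; second stop, end of travel, at 0.100. Spring and weight draw it down with 4 to 7 N; no catch at the second stop, so it sinks when let go. Pulled when locked, or past the second stop, it lifts the stand.
- mug: White mug, 86 mm wide, 122 mm over its handle, 96 mm high, a loose bystander standing near the foot. Origin: centre of its underside.
- grinder: Salt grinder with steel head and glass foot, 54 mm across, 136 mm high, a loose bystander standing near the foot. Origin: centre of its underside.
- timer: Wind-up kitchen timer, 66 mm across, 60 mm high, a loose bystander standing near the foot. Origin: centre of its underside.
- bowl: Small white bowl with dark lozenges, 73 x 91 mm, 46 mm high, a loose bystander standing near the foot. Origin: centre of its underside.
Things that resemble listed ones, but are neither listed nor needed, are in the scene too. There is more than one size of the stand; the job needs the larger.

How it is judged (in metres and radians):
On the way, in this order (a step that is already met when the one before it is completed fails the run):
1. the button is squeezed in while the column is still down (value of joint button above 0.0035 m and value of joint column below 0.02 m and contact force between the fingers and stand above 3 N), for 0.1 s.
2. the column is pulled past the first stop with the button in and the foot down (value of joint button above 0.0035 m and value of joint column above 0.06 m and height (world z) of stand below 0.006 m), for 0.05 s.
At the end, for the whole second after the job is handed in: The fingers still grip the head (more than 5 N) and hold the column still at its second stop (pulled out by more than 93 of 100 mm, head centre more than 267 mm above the range top); the foot stands on the range (lifted less than 4 mm, tilted less than 0.05 rad), less than 30 mm from where it was (value of joint column above 0.093 m and contact force between the fingers and stand above 5 N and height (world z) of head above 0.267 m and height (world z) of stand below 0.004 m and angle between stand's own z axis and vertical below 0.05 rad and linear speed of stand below 0.02 m/s and velocity of joint column between -0.01 and 0.01 m/s and distance of stand from where it was at the start of the episode below 0.03 m); the arm keeps its last pose, push and grip.
It fails at once if the head is gripped too hard: the fingers' contact forces on the stand add up to more than 150 N (both pads together) (contact force between the fingers and stand above 150 N).
It fails at once if the foot is lifted by more than 12 mm, tilted by more than 0.12 rad or shoved by more than 30 mm (height (world z) of stand above 0.012 m or angle between stand's own z axis and vertical above 0.12 rad or distance of stand from where it was at the start of the episode above 0.03 m).
It fails at once if one of the bystanders is moved by more than 30 mm or tipped by more than 0.4 rad (distance of any of mug, grinder, timer, bowl from where it was at the start of the episode above 0.03 m or angle between any of mug, grinder, timer, bowl's own z axis and vertical above 0.4 rad).
It also fails if it takes over 32 s, if anything falls off the work surface, if the arm or the gripper's body presses on something with over 40 N, if the wrist force passes 120 N, or if a joint passes its speed limit or range.

## Working session

There is one attempt and no reset: what is moved stays moved. The work goes in short steps, each a Python script; the robot and the scene stay as the last script left them, time stands still between calls to the robot, and variables do not carry over. Pictures are saved under pics/ and viewed, at most 10 in all, crops included, and the job is handed in when it is done.

```bash
ls; mkdir -p pics
python3 - <<'E'
from rig import arm
import cv2
for n in("side","top"):
    cv2.imwrite(f"pics/{n}0.png",arm.snapshot(n)[:,:,::-1]); c=arm.get_calibration(n); print(n,c["intrinsics"],c["cam_to_world"])
print(arm.grip_depth,arm.current_tool_rot(),arm.current_t(),arm.current_width())
E
```

```text
pics
side [[400.55194922   0.         317.23286447]
 [  0.         400.55194922 207.60232401]
 [  0.           0.           1.        ]] [[ 0.95832035 -0.15108373  0.24247849  0.31095607]
 [-0.28512856 -0.5592378   0.77843098 -0.62894647]
 [ 0.01799488 -0.81512379 -0.57900725  0.62114617]
 [ 0.          0.          0.          1.        ]]
top [[505.60246      0.         318.43664895]
 [  0.         505.60246    202.75552697]
 [  0.           0.           1.        ]] [[ 0.02250567 -0.9900539   0.13887682  0.35936542]
 [-0.99963193 -0.0243899  -0.01188052  0.05894144]
 [ 0.01514955 -0.13855832 -0.9902384   1.33193181]
 [ 0.          0.          0.          1.        ]]
0.0188 [[-9.26499100e-01  3.76296610e-01 -5.28841065e-04]
 [ 3.76296964e-01  9.26498577e-01 -9.90978762e-04]
 [ 1.17068545e-04 -1.11714222e-03 -9.99999369e-01]] 0.1 0.09132061949524822
```

View pics/side0.png

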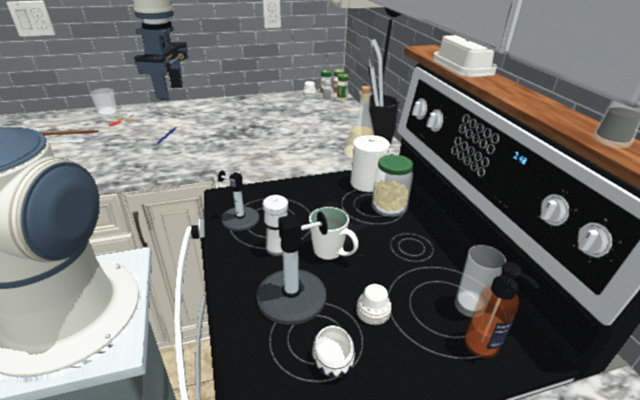

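View pics/top0.png

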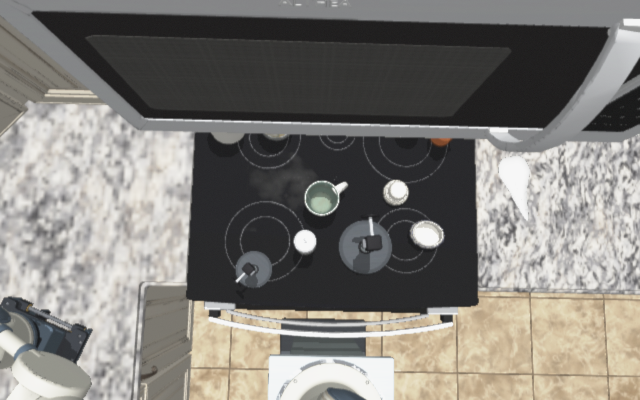

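The larger stand is at about (290,295) in the side view and (365,246) in the top view, with the phone disc pointing away from the robot. I'll zoom in.

Run:
```python
import cv2,numpy as np
a=cv2.imread("pics/top0.png")[180:300,290:450]; b=cv2.imread("pics/side0.png")[195:335,240:400]
f=lambda i:cv2.resize(i,None,fx=5,fy=4.0 and 5,interpolation=cv2.INTER_CUBIC)
g=lambda i:(255*(i/255.)**.6).astype('uint8')
cv2.imwrite("pics/t1.png",g(f(a)));cv2.imwrite("pics/s1.png",cv2.resize(g(f(b)),(640,560)))
```

```text
(no output)
```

View pics/t1.png

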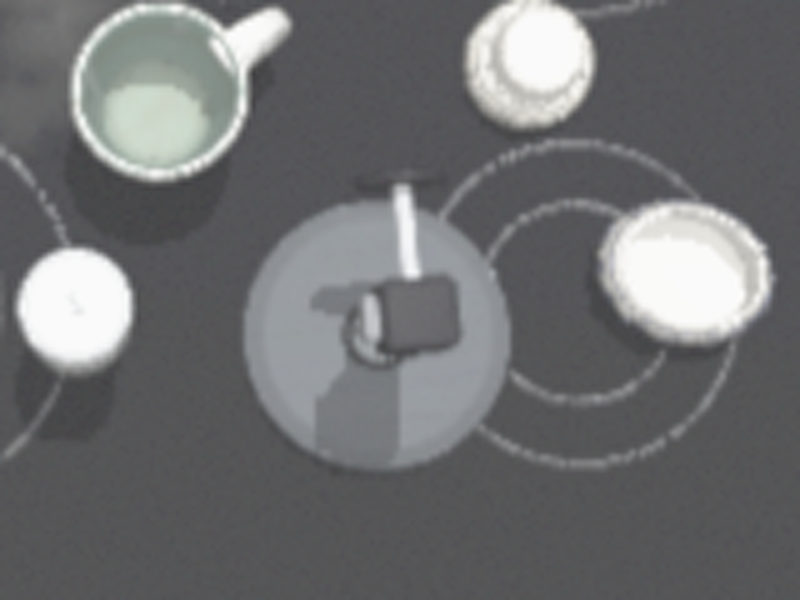

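View pics/s1.png

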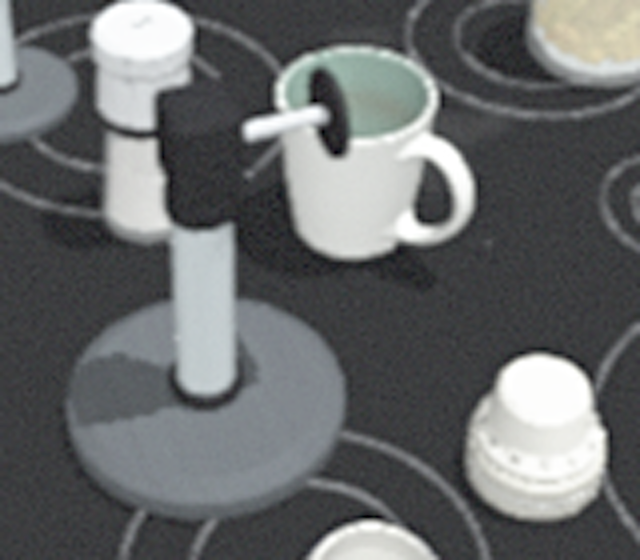

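```bash
cat > h.py <<'E'
import numpy as np
from rig import arm
def cam(n):
    c=arm.get_calibration(n); return c["intrinsics"],c["cam_to_world"]
def atz(n,p,z):
    K,T=cam(n); d=T[:3,:3]@np.linalg.solve(K,[p[0],p[1],1]); o=T[:3,3]; return (o+d*(z-o[2])/d[2])
def proj(n,X):
    K,T=cam(n); q=K@(T[:3,:3].T@(np.asarray(X)-T[:3,3])); return q[:2]/q[2]
E
python3 - <<'E'
from h import *
top=lambda u,v:((u+.5)/5-.5+290,(v+.5)/5-.5+180)
side=lambda u,v:((u+.5)/4-.5+240,(v+.5)/4-.5+195)
P=lambda n,p,z:print(n,atz(n,p,z).round(4))
print("top corners");C=[atz("top",top(*c),.198) for c in((384,282),(456,276),(462,344),(388,352))]
for c in C:print(c.round(4))
print("mean",np.mean(C,0).round(4),"foot top",atz("top",top(377,333),.01).round(4),"disc",atz("top",top(399,182),.19).round(4))
a,b=atz("top",top(412,278),.176),atz("top",top(402,185),.176);print("rod",a.round(4),b.round(4),np.degrees(np.arctan2(*(b-a)[1::-1])))
for z in[0.02]:
  E=[atz("side",side(*c),z) for c in((67,400),(346,395),(215,300))];print(np.array(E).round(4))
print("foot side",((atz("side",side(67,402),.014)+atz("side",side(346,402),.014))/2).round(4))
print("grinder",atz("top",(305,241),.136).round(3),"mug",atz("top",(322,197),.096).round(3),"microwave?",arm.current_joint_positions())
E
```

```text
top corners
[ 0.4456 -0.0641  0.198 ]
[ 0.4491 -0.0965  0.198 ]
[ 0.4187 -0.0994  0.198 ]
[ 0.4143 -0.0662  0.198 ]
mean [ 0.4319 -0.0816  0.198 ] foot top [ 0.4332 -0.0811  0.01  ] disc [ 0.4919 -0.0714  0.19  ]
rod [ 0.4494 -0.0794  0.176 ] [ 0.4922 -0.0744  0.176 ] 6.599261446416638
[[ 0.3617 -0.0742  0.02  ]
 [ 0.4957 -0.1083  0.02  ]
 [ 0.4488 -0.0257  0.02  ]]
foot side [ 0.429  -0.0887  0.014 ]
grinder [0.435 0.074 0.136] mug [0.547 0.036 0.096] microwave? [ 6.24230252e+01  2.83108015e+01  7.71238678e+01  5.93955221e-04
  7.46296862e+01 -5.47264034e+00]
```

Both views agree: centre at about (0.4325, -0.081), yaw about 6.4°, and the button on the side facing world +y. Next I approach from above.

```bash
cat >> h.py <<'E'
yaw=np.radians(6.4); s,c=np.sin(yaw),np.cos(yaw)
R=np.array([[-c,-s,0],[-s,c,0],[0,0,-1]]).T
R=np.column_stack([[-c,-s,0],[-s,c,0],[0,0,-1]])
G=np.array([.4325,-.0813,.157])+.00075*np.array([-s,c,0])
def st(): print(round(arm.current_t(),2),arm.current_ee_pos().round(4) if hasattr(arm.current_ee_pos(),'round') else arm.current_ee_pos(),"F",np.round(arm.current_force(),2),"w",round(arm.current_width(),4),"g",np.round(arm.current_grasp_force(),2))
E
python3 - <<'E'
from h import *
import cv2
p=np.array(arm.current_ee_pos()); p[2]=.31
arm.move_l(p,feed=.2)
arm.move_to(G+[0,0,.15],R); st()
arm.move_l(G+[0,0,.06],feed=.1); st()
a=arm.snapshot("top"); b=arm.snapshot("side")
i=np.hstack([cv2.resize(a[170:290,300:430],(400,369)),cv2.resize(b[150:330,210:400],(400,369))])
cv2.imwrite("pics/ap.png",i[:,:,::-1])
E
```

```text
3.3 [ 0.4326 -0.0801  0.307 ] F [-0.08  0.51  0.03] w 0.0915 g 0.0
4.35 [ 0.4328 -0.0806  0.2175] F [-0.45  0.09  1.18] w 0.0915 g 0.0
```

View pics/ap.png

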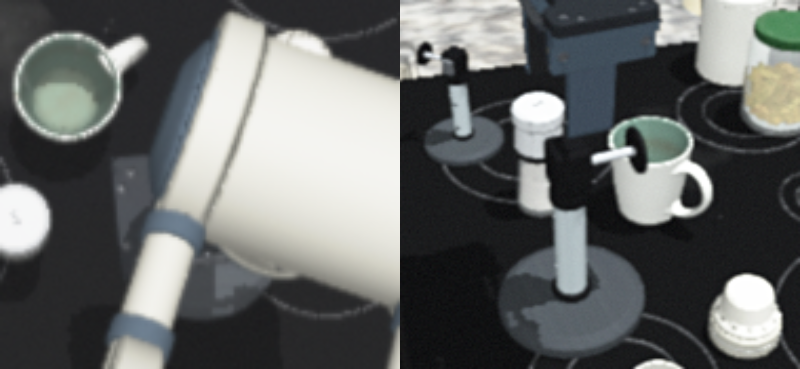

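Run:
```python
from h import *
y=R[:,1]; f=lambda X:((proj("side",X)-[210,150])*[400/190,369/180]).round(0)
t=np.array(arm.current_ee_pos()); print(arm.current_tool_rot())
for o in(-.052,.052):
  for xx in(-.016,.016): print(o,xx,f(t+o*y+xx*R[:,0])+[400,0])
H=np.array([.4325,-.0813,.198]);print([f(H+a*.017*R[:,0]+b*.018*y)+[400,0] for a in(-1,1) for b in(-1,1)])
```

```text
[[-9.93757114e-01 -1.11560321e-01  1.04591233e-03]
 [-1.11560755e-01  9.93757548e-01 -3.65937651e-04]
 [-9.98559155e-04 -4.80335914e-04 -9.99999386e-01]]
-0.052 -0.016 [611. 154.]
-0.052 0.016 [572. 163.]
0.052 -0.016 [566.  87.]
0.052 0.016 [530.  95.]
[array([596., 149.]), array([580., 126.]), array([557., 159.]), array([543., 135.])]
```

Observed positions match the projections: near finger at about (590,140) and head top at about (570,142). Now I descend and close.

Run:
```python
from h import *
arm.move_l(G,R,feed=.06); arm.sleep(.3); st()
for w in(.060,.050,.046,.044): arm.grip(w); st()
```

```text
5.9 [ 0.4325 -0.0806  0.1572] F [-0.07  0.28 -0.46] w 0.0912 g 0.0
6.55 [ 0.4324 -0.0805  0.157 ] F [ 0.93  0.51 -0.6 ] w 0.0598 g 0.0
6.93 [ 0.4324 -0.0806  0.157 ] F [ 0.47 -0.57 -0.5 ] w 0.0503 g 0.0
7.22 [ 0.4324 -0.0805  0.157 ] F [-1.13  1.42  0.74] w 0.046 g 0.74
7.47 [ 0.4324 -0.0805  0.157 ] F [-0.6   1.83  0.96] w 0.044 g 1.0
```

Run:
```python
from h import *
G2=G-.001*R[:,1]
arm.move_l(G2,feed=.03); st()
arm.grip(.040); st()
arm.grip(.030); arm.sleep(.3); st()
```

```text
7.72 [ 0.4325 -0.0816  0.157 ] F [ 1.32  2.36 -0.06] w 0.0441 g 1.22
8.02 [ 0.4325 -0.0815  0.157 ] F [0.11 2.96 0.01] w 0.0402 g 1.6
8.54 [ 0.4326 -0.0818  0.157 ] F [-1.3  -4.53 -0.73] w 0.0366 g 30.0
```

Gripped with the button in: width 36.6 mm, 30 N per pad. Next I pull up slowly and watch the force.

Run:
```python
from h import *
import cv2
p=np.array(arm.current_ee_pos()); z0=.157
for d in(.01,.03,.06,.085,.093,.096):
    arm.move_l([p[0],p[1],z0+d],R,feed=.05); st()
    if arm.current_force()[2]<-16: print("stop");break
arm.sleep(.2);st()
b=arm.snapshot("side"); cv2.imwrite("pics/up.png",cv2.resize(b[110:330,200:400],(600,600))[:,:,::-1])
```

```text
8.89 [ 0.4325 -0.0818  0.1671] F [ 0.57 -4.5  -4.54] w 0.0367 g 30.0
9.44 [ 0.4326 -0.0818  0.1871] F [-0.08 -3.55 -5.17] w 0.0366 g 30.0
10.19 [ 0.4325 -0.0818  0.217 ] F [ 0.34 -2.49 -5.04] w 0.0369 g 30.0
10.84 [ 0.4326 -0.0818  0.242 ] F [-0.25 -3.7  -5.24] w 0.0364 g 30.0
11.15 [ 0.4326 -0.0818  0.2502] F [-0.13 -2.51 -6.16] w 0.0369 g 30.0
11.4 [ 0.4326 -0.0819  0.2531] F [-0.62 -2.7  -6.42] w 0.0368 g 30.0
11.6 [ 0.4326 -0.0818  0.253 ] F [ 0.06 -2.65 -4.91] w 0.0371 g 30.0
```

View pics/up.png

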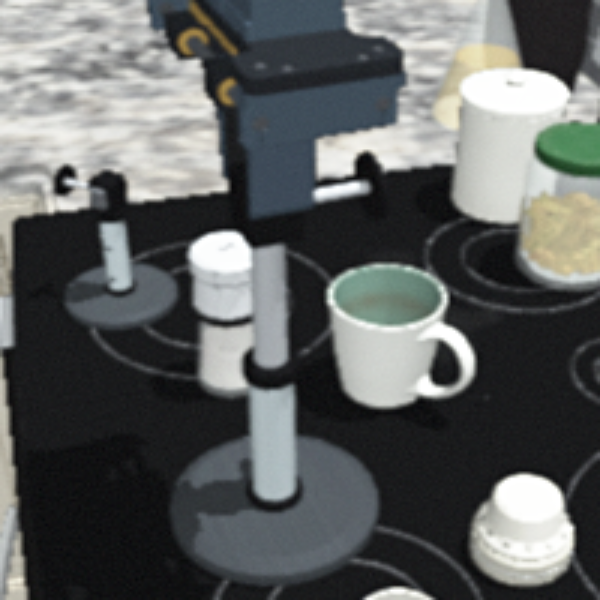

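The column is up about 96 mm with the foot standing. I'll ease it to the end stop by force.

Run:
```python
from h import *
p=np.array(arm.current_ee_pos()); F=lambda:np.mean([arm.current_force()[2] for _ in range(5) if arm.sleep(.03) is None])
for z in(.254,.255,.256,.257,.2575,.258):
    arm.move_l([p[0],p[1],z],R,feed=.02); f=F(); print(z,round(f,2))
    if f<-9: break
arm.sleep(.3);st();print(F())
```

```text
0.254 nan
0.255 nan
0.256 nan
0.257 nan
0.2575 nan
0.258 nan
14.45 [ 0.4319 -0.0815  0.2574] F [  0.43   0.74 -26.29] w 0.037 g 29.96
nan
  return _methods._mean(a, axis=axis, dtype=dtype,
  ret = ret.dtype.type(ret / rcount)
```

My averaging helper failed, so the force check never triggered and the pull reached 26 N at the stop. I'll back off until the pull is only slightly above the spring draw.

Run:
```python
from h import *
import cv2
p=[.4326,-.0818]
def F():
    v=[]
    for _ in range(5): arm.sleep(.03); v.append(arm.current_force()[2])
    return np.mean(v)
for z in(.257,.2565,.256,.2555,.255):
    arm.move_l([*p,z],R,feed=.02); f=F(); print(z,round(f,2))
    if f>-9: break
arm.sleep(.3);st()
b=arm.snapshot("side"); cv2.imwrite("pics/up2.png",cv2.resize(b[110:330,200:400],(600,600))[:,:,::-1])
```

```text
0.257 -13.53
0.2565 -5.37
15.75 [ 0.4327 -0.0819  0.2565] F [-2.28 -1.43 -5.81] w 0.0366 g 30.0
```

View pics/up2.png

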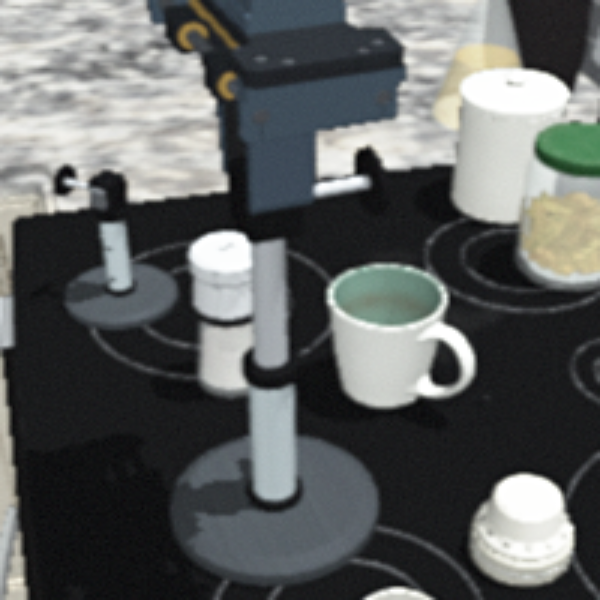

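The foot has not moved, at about (275,505) in both pictures. The head is up at the stop with about 5.5 N of draw, so I'm handing in.

```bash
python3 -c "
from rig import arm
print(arm.sign_off())"
```

```text
the job is handed in; nothing more can be done
None
```

I handed the job in with the stand at full height: the head is still gripped at 30 N per pad with the button in, about 99.5 mm up by arm height. The foot shows no movement in the pictures. Before that, a fault in my force check let the upward pull briefly reach about 26 N at the end stop, and I backed it off to about 6 N.

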